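Free a seized stopper and park it

ROBOT

A 7-joint arm with a two-finger parallel gripper is mounted at the origin on the work surface. World frame = base frame: x ahead of the robot, y to its left, z up, the work surface at z = 0. Lengths are in m, angles in rad, forces in N, time in s.
With the tool pointing down it reaches from about 0.4 to 0.9 m from the base axis. Payload 5.6 kg.
Tool frame: the origin (TCP) lies between the finger pads; the fingertips stand r.tips_ahead ahead of it and the grasp point (between the pads) lies 2 mm behind it (r.tips_ahead is the distance from the TCP to the fingertips, in m); z points along the fingers, y is the line along which they close (so a half turn about z gives the same grasp; the last joint's range is limited). The gripper opens to 92 mm and grips with 3 to 60 N. Pads are 20 mm wide; open, the fingers measure 128 mm over their backs; the gripper's body (75 mm by 189 mm) begins 69 mm behind the grasp point.
Start: joints at [1.202, 0.468, -0.012, 1.603, 0.006, 1.071, -0.056], TCP at [0.208, -0.616, 0.232] pointing down, gripper open.
Joint ranges: [-2.53, 2.53], [-0.31, 2.02], [-1.57, 1.55], [0.28, 2.44], [-1.29, 4.43], [0.15, 1.84], [-2.92, 2.92]. Speed limits (rad/s): [2.57, 2.57, 3.14, 3.14, 3.14, 3.14, 3.14].

INTERFACE

Orientations are given as [roll, pitch, yaw] about the fixed x, y, z axes, in that order (R = Rz(yaw) Ry(pitch) Rx(roll)).
In Python, from bench import r gives the robot as it stands. The module is installed in compiled form; this text tells all that it offers.
- The arm moves only by the shell command python3 -m crank 'ROWS' [FORCE]. ROWS is JSON, a list that holds one entry, the list of rows, each a list of 7 numbers: the shift along the tool's x, y, z in cm, then the turn, a rotation vector about the tool's x, y, z in rad, then the closure, from 0 (fully open) to 1 (shut). In form: [[[dx, dy, dz, wx, wy, wz, claw], ...]]. A call has exactly 10 rows; each row shifts and turns the commanded pose from where the row before left it, along the tool's axes as they then stand; what a row does not reach is not made up. A row lasts 1/12 s, in which the tool goes at most 41.7 mm and 7.16 degrees, less where a joint would pass 70% of its speed; a pose out of reach is approached as far as the arm can. A call with a gripper value outside its range is refused whole. The fingers move at their own pace and stop on an object; FORCE is the grip in N (left out, the last holds). Time passes only in rows, so rows that do not move let the fingers close, or fill a call up. It gives the time, the measured TCP pose, the force, the opening and the grip force at its end, in the units of the state.
- r.sense(): the state, without advancing time (a new reading comes with each control period).
- r.get_image(name): name is "scene" or "top" or "wrist"; returns a dict with "img" (384x512x3 uint8, red, green, blue), "fx", "fy", "cx", "cy" (pixels), "D" ([k1, k2, p1, p2, k3] as OpenCV has them; the pictures are not rectified), "pose" (4x4, takes a point from camera to world coordinates). Camera axes: x right, y down, z forward; pixel columns grow to the right and rows downward; lengths in m; the calibration is good to about 2 mm. A picture is of the moment at which its call begins. There is no depth.
- r.finish_job(): hands the job in; it is judged then, once.
The state is a dict: "time_s": time; "joint_positions": joint angles; "qd": joint speeds; "joint_torque": joint torques, N m; "tool_pos": TCP position; "eef_rot": TCP orientation; "force": force on the tool from outside, world axes, zero at the start; "wrist_torque": the same for the moment, N m; "grip_width": finger opening in m; "gripper_force": force on a finger pad.
Only numpy, scipy, OpenCV 4.12 (cv2) and the standard library are available. Lean on these libraries where they do the work, as an engineer would, in place of code of your own. Each camera call takes 0.05 s, during which the arm holds its last target. There are 200 camera calls.

TASK

The red stopper has seized in the neck of the amber bottle. Twist it to break the taper free, pull it straight up out of the neck, and stand it plug-down, fully home, in the empty yellow stand. Set it down rather than drop it, do not press hard on the bottle, and leave the two vials, the wrench and the parked green stopper as they are.

Things in the scene. Friction and masses are not known exactly. Their poses are not given: they have to be found in the camera images.
- stopper: Red plastic stopper, 0.1 kg, upright. Origin: centre of the underside of its round collar (48 mm diameter, 8 mm thick), z up. Below: tapered plug 34 mm long, 30 to 26 mm diameter. It starts with its collar on the bottle's rim (origin 165 mm above the table) and its x along the bottle's x.
- stopper_grip (a point): Centre of the stopper's flat thumb grip, 27 mm above the stopper's origin. The grip rises from 8 to 46 mm above that origin, 36 mm wide along the stopper's x, 16 mm thick along its y: pinch it across y. Same axes as the stopper.
- bottle_rim (a point): Centre of the bottle's mouth, 165 mm above the table. The taper is seized: a straight pull, however strong, does not move the stopper. Turning takes about 0.3 N m; after some 40 degrees (60 is safe) either way about its upright axis it is free and lifts out with little force. The plug is clear once the stopper's origin is over 35 mm above this rim.
- bottle: Amber glass bottle in a grey square holder (120 x 120 mm foot), fixed to the bench. Origin: centre of the foot's underside on the table, z up, on the stopper's axis. Bottle 86 mm diameter up to 95 mm height, then a shoulder and a neck of 42 mm outer and 31 mm inner diameter, its rim 165 mm above the origin.
- yellow_stand: Yellow round stopper stand, fixed, empty, to the robot's left or right. Origin: centre of its underside on the table, z up. 50 mm high, 80 mm diameter at the foot, 68 at the top; well open at the top, 38 mm diameter or more, 44 mm deep. A stopper fully home rests with its collar on the stand's top: its origin is 50 mm above the stand's.
- blue_stand: Blue stand of the same shape, fixed, already taken by the green stopper; on the other side from the yellow one.
- green_stopper: Green stopper of the same outside shape, loose, parked in the blue stand. Leave it alone.
- vial_a: Bystander: loose vial with white cap, 28 mm diameter, 58 mm high, standing; origin at the centre of its underside.
- vial_b: Bystander: loose vial with blue cap, 28 mm diameter, 58 mm high, standing; origin at the centre of its underside.
- wrench: Bystander: loose steel wrench lying flat on the bench, roughly across the robot's view; origin on its underside near the middle.
Things that resemble listed ones, but are neither listed nor needed, are in the scene too. There is more than one size of the yellow_stand; the job needs the smaller. Of the things shaped like the stopper, the red one is meant.

How it is judged:
By the outcome, as a careful person would: the job done as asked, in the order asked, and still so for the second after the job is handed in, with the robot touching nothing.
It also fails if it takes over 45 s, if anything falls off the work surface, if the arm or the gripper's body presses on something with over 40 N, if the wrist force passes 120 N, or if a joint passes its speed limit or range.

## Working session

There is one attempt and no reset: what is moved stays moved. The work goes in short steps, Python scripts to look and compute and a shell command to move; the robot and the scene stay as the last step left them, time stands still between calls to the robot, and variables do not carry over. Pictures are saved under pics/ and viewed, at most 10 in all, crops included, and the job is handed in when it is done.

```bash
mkdir -p pics; python3 - <<'E'
from bench import r
import cv2,numpy as np,pickle
ims={n:r.get_image(n) for n in("scene","top")}
pickle.dump(ims,open("ims.pkl","wb"))
for n in ims:
    i=ims[n]; print(n,i["fx"],i["fy"],i["cx"],i["cy"],i["D"],np.round(i["pose"],4).tolist())
    cv2.imwrite(f"pics/{n}.png",i["img"][:,:,::-1])
s=r.sense();print(s,r.tips_ahead)
E
```

```text
scene 429.19683874913073 429.19683874913073 258.95923491965044 187.61130306947223 [0.04131152 0.         0.         0.         0.        ] [[-0.4884, 0.6396, -0.5936, 1.1581], [0.8725, 0.3712, -0.3179, 0.3472], [0.017, -0.6731, -0.7393, 0.844], [0.0, 0.0, 0.0, 1.0]]
top 479.66238960472356 479.66238960472356 258.59752945895787 194.05533896623623 [-0.19780196  0.          0.          0.          0.        ] [[-0.013, -0.9978, 0.0646, 0.5064], [-0.9999, 0.0132, 0.0018, 0.0555], [-0.0027, -0.0646, -0.9979, 1.5249], [0.0, 0.0, 0.0, 1.0]]
{'time_s': 0.1, 'joint_positions': array([ 1.20199406,  0.46827755, -0.01158432,  1.6035054 ,  0.00598509,
        1.07137803, -0.0563012 ]), 'qd': array([ 0.000644  , -0.00235673,  0.00019046, -0.0029398 ,  0.00021769,
        0.00231362,  0.00129321]), 'joint_torque': array([ 1.22514055e-03, -5.21648169e+01, -1.19997587e-02, -2.44363976e+01,
       -5.67248929e-02,  1.41271050e-02,  8.22749212e-05]), 'tool_pos': array([ 0.20782349, -0.61537585,  0.23075388]), 'eef_rot': array([-3.14006245e+00,  1.07459262e-04,  3.25712899e-01]), 'force': array([-0.51519012, -0.26912954, -0.15951346]), 'wrist_torque': array([-0.0034435 , -0.02451681,  0.01694874]), 'gripper_force': 0.0, 'grip_width': 0.09168212676160856} 0.017
```

View pics/scene.png

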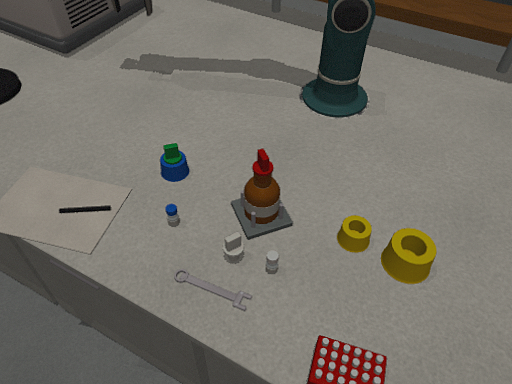

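View pics/top.png

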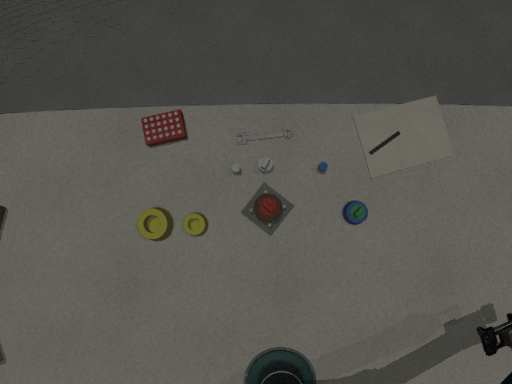

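The scene view shows the red stopper in the bottle at (263,162), seen from above at (267,208). Two yellow stands could be the one meant: scene (355,233) / top (195,224), and the clearly larger one at scene (408,255) / top (153,224). The first fits "smaller". The white stopper at scene (234,243) is a decoy. Next I measure, and confirm in one enlarged crop.

```bash
cat > h.py <<'E'
import cv2,numpy as np
def ray(i,uv):
    K=np.array([[i["fx"],0,i["cx"]],[0,i["fy"],i["cy"]],[0,0,1.]])
    p=cv2.undistortPoints(np.array(uv,float).reshape(-1,1,2),K,np.array(i["D"])).reshape(-1,2)
    return i["pose"][:3,3],np.c_[p,np.ones(len(p))]@i["pose"][:3,:3].T
def onz(i,uv,z):
    o,d=ray(i,uv); return (o+d*((z-o[2])/d[:,2])[:,None])
def mask(i,hs,smin,vmin):
    h=cv2.cvtColor(i["img"],cv2.COLOR_RGB2HSV); m=np.zeros(h.shape[:2],np.uint8)
    for a,b in hs: m|=cv2.inRange(h,(a,smin,vmin),(b,255,255))
    return m
def blobs(m,amin=30):
    c,_=cv2.findContours(m,cv2.RETR_EXTERNAL,cv2.CHAIN_APPROX_NONE)
    return [x for x in c if cv2.contourArea(x)>amin]
E
python3 - <<'E'
import pickle; from h import *
ims=pickle.load(open("ims.pkl","rb"));t=ims["top"]; s=ims["scene"]
for n,z in(("top",0.05),("scene",0.05)):
    for c in blobs(mask(ims[n],[(22,35)],120,60)):
        (u,v),rad=cv2.minEnclosingCircle(c); w=onz(ims[n],c.reshape(-1,2),z)
        print("yel",n,u,v,rad,onz(ims[n],[(u,v)],z).round(4),np.ptp(w,axis=0).round(3))
for n in("top","scene"):
    for c in blobs(mask(ims[n],[(0,5),(174,180)],150,60),15):
        (u,v),rad=cv2.minEnclosingCircle(c); print("red",n,u,v,rad,onz(ims[n],[(u,v)],.173).round(4),cv2.minAreaRect(c))
# holder foot grey: sample
def crop(i,x,y,w,h,k): return cv2.resize(i["img"][y:y+h,x:x+w,::-1],(w*k,h*k),interpolation=cv2.INTER_CUBIC)
a=crop(t,130,175,170,70,4);b=crop(s,225,145,170,70,4)
cv2.imwrite("pics/crop.png",np.vstack([a,b]))
E
```

```text
yel top 195.45782470703125 224.3614501953125 12.021795272827148 [[0.5109 0.2541 0.05  ]] [0.068 0.072 0.   ]
yel top 152.93130493164062 223.93321228027344 16.067045211791992 [[0.5133 0.3874 0.05  ]] [0.099 0.095 0.   ]
yel scene 408.7558898925781 255.90103149414062 28.418153762817383 [[0.5324 0.3884 0.05  ]] [0.153 0.103 0.   ]
yel scene 354.6142883300781 233.471435546875 18.681623458862305 [[0.5346 0.2643 0.05  ]] [0.105 0.074 0.   ]
red top 267.94134521484375 206.31564331054688 8.382861137390137 [[0.559  0.0321 0.173 ]] ((267.5, 206.0), (16.0, 15.0), 90.0)
red top 163.42822265625 126.95722961425781 23.02243423461914 [[0.7916 0.3302 0.173 ]] ((163.0352783203125, 126.65882110595703), (26.68244171142578, 39.91519546508789), 77.47119140625)
red scene 345.6303405761719 367.0198669433594 40.88294982910156 [[0.8763 0.3542 0.173 ]] ((346.5, 359.5), (47.0, 77.0), 90.0)
red scene 262.3873291015625 162.26055908203125 13.473848342895508 [[0.5487 0.0279 0.173 ]] ((262.5, 162.0), (26.0, 19.0), 90.0)
```

View pics/crop.png

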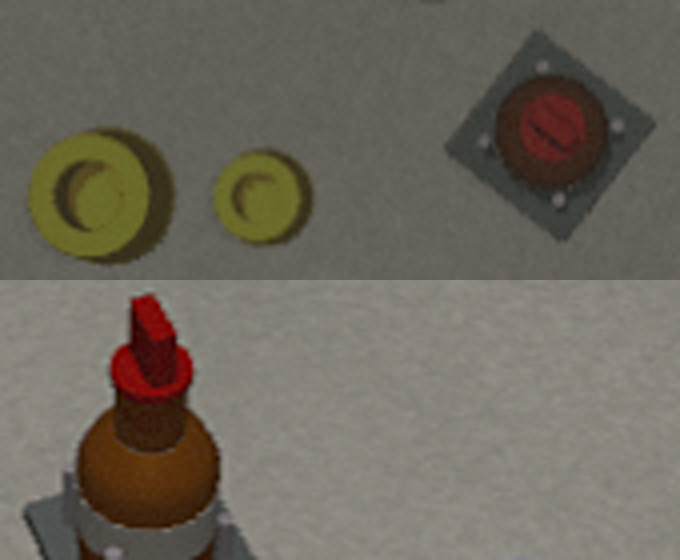

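The crop confirms it: the small yellow stand has a ~70 mm top at (0.511, 0.254) and the large one ~98 mm. The red grip runs along the foot edge, so its yaw is about 52° mod 180. Moving to hover.

```bash
python3 -m crank '[[[0,0,-3,0,0,0,0],[0,0,-3,0,0,0,0],[0,0,-3,0,0,0,0],[2.9,-2.7,0,0,0,0,0],[2.9,-2.7,0,0,0,0,0],[2.9,-2.7,0,0,0,0,0],[2.9,-2.7,0,0,0,0,0],[2.9,-2.7,0,0,0,0,0],[2.9,-2.7,0,0,0,0,0],[2.9,-2.7,0,0,0,0,0]]]' 40
python3 -m crank '[[[2.9,-2.7,0,0,0,0,0],[2.9,-2.7,0,0,0,0,0],[2.9,-2.7,0,0,0,0,0],[2.9,-2.7,0,0,0,0,0],[2.9,-2.7,0,0,0,0,0],[2.9,-2.7,0,0,0,0,0],[2.9,-2.7,0,0,0,0,0],[2.9,-2.7,0,0,0,0,0],[2,-1.6,0,0,0,0,0],[0,0,0,0,0,0,0]]]'
python3 -m crank '[[[0,0,0,0,0,-0.1,0],[0,0,0,0,0,-0.1,0],[0,0,0,0,0,-0.1,0],[0,0,0,0,0,-0.1,0],[0,0,0,0,0,-0.1,0],[0,0,0,0,0,-0.077,0],[0,0,0,0,0,0,0],[0,0,0,0,0,0,0],[0,0,0,0,0,0,0],[0,0,0,0,0,0,0]]]'
python3 - <<'E'
from bench import r
import cv2,numpy as np,pickle
from h import *
i=r.get_image("wrist");t=r.get_image("top");pickle.dump((i,t),open("w1.pkl","wb"))
cv2.imwrite("pics/w1.png",i["img"][:,:,::-1]); print(i["fx"],i["cx"],i["cy"],i["pose"].round(3).tolist())
s=r.sense();print(s["tool_pos"],s["eef_rot"],s["joint_positions"].round(2))
E
```

```text
time_s: 0.93
tool_pos: [0.3402, -0.3698, 0.3214]
eef_rot: [-3.141, 0.0, 0.326]
force: [0.8, -0.6, 0.5]
grip_width: 0.092
gripper_force: 0.0
time_s: 1.77
tool_pos: [0.5062, -0.0652, 0.3214]
eef_rot: [-3.139, -0.002, 0.335]
force: [0.6, -0.1, 0.2]
grip_width: 0.0921
gripper_force: 0.0
time_s: 2.6
tool_pos: [0.5042, -0.0716, 0.3215]
eef_rot: [-3.142, 0.0, 0.901]
force: [0.0, 1.2, -0.1]
grip_width: 0.0917
gripper_force: 0.0
269.7004641148114 254.62638147182838 191.50438926958293 [[0.784, -0.597, -0.169, 0.552], [-0.621, -0.755, -0.212, -0.012], [-0.001, 0.271, -0.963, 0.475], [0.0, 0.0, 0.0, 1.0]]
[ 0.50430249 -0.07147222  0.3215458 ] [3.14158465e+00 1.60452766e-04 9.01805037e-01] [ 0.52  0.19 -0.51  1.81  0.1   1.17 -0.68]
```

View pics/w1.png

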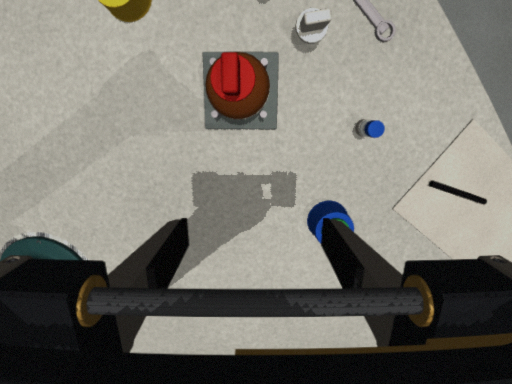

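Wrist view: the stopper is at (232,78), its grip near vertical in the image, and the foot square spans (204,52) to (278,129). Some travel was lost to the speed cap. I'll measure the collar and yaw here.

```bash
python3 - <<'E'
import pickle; from h import *
i,t=pickle.load(open("w1.pkl","rb"))
m=mask(i,[(0,5),(174,180)],150,50)
c=max(blobs(m),key=cv2.contourArea).reshape(-1,2)
# collar: points outside grip columns
w=onz(i,c,.173)[:,:2]
cc=c[(c[:,1]>70)&((c[:,0]<220)|(c[:,0]>243))|((c[:,0]<219)|(c[:,0]>246))]
w=onz(i,cc,.173)[:,:2]
A=np.c_[2*w,np.ones(len(w))];s=np.linalg.lstsq(A,(w**2).sum(1),rcond=None)[0]
print("collar",s[:2],"rad",np.sqrt(s[2]+s[0]**2+s[1]**2),len(w))
# foot: greenish-dark grey vs bench : print samples
h=cv2.cvtColor(i["img"],cv2.COLOR_RGB2HSV);print(h[120,215],h[60,208],h[120,190],h[60,190])
d=((h[:,:,2]<125)&(h[:,:,1]<90)).astype(np.uint8)*255; d[:, :195]=0;d[:,290:]=0;d[140:]=0;d[:40]=0
b=max(blobs(d|m),key=cv2.contourArea);
for z in(0,.012):
    wf=(onz(i,b.reshape(-1,2),z)[:,:2]*1e3).astype(np.float32); print(z,cv2.minAreaRect(wf))
tm=mask(t,[(0,5),(174,180)],150,50)
for b in blobs(tm,15): print(cv2.minEnclosingCircle(b),onz(t,[cv2.minEnclosingCircle(b)[0]],.173))
# grip yaw from bright top: scanline extents of brightness
v=h[:,:,2]
for y in range(50,104,4): print(y,v[y,206:262:2].tolist())
E
```

```text
collar [0.55808708 0.03343575] rad 0.023274271763377152 79
[60  8 92] [ 60  20 102] [ 23  18 170] [ 28  18 174]
0 ((557.9970703125, 34.40796661376953), (123.2298583984375, 123.9065170288086), 51.432472229003906)
0.012 ((557.8521728515625, 33.24071502685547), (120.1163330078125, 120.77589416503906), 51.43247985839844)
((267.7086181640625, 206.62229919433594), 8.4767484664917) [[0.55810104 0.03280177 0.173     ]]
((163.0, 126.5), 23.00553321838379) [[0.7930172  0.33144029 0.173     ]]
50 [172, 172, 179, 179, 177, 177, 181, 183, 183, 179, 178, 174, 173, 175, 171, 171, 177, 175, 171, 173, 171, 171, 178, 180, 173, 170, 169, 167]
54 [99, 104, 103, 103, 104, 103, 102, 90, 129, 152, 157, 157, 161, 163, 160, 134, 85, 88, 82, 75, 69, 66, 76, 98, 104, 105, 104, 106]
58 [99, 97, 119, 160, 150, 93, 69, 102, 134, 155, 156, 161, 164, 167, 167, 142, 81, 166, 167, 146, 99, 86, 86, 78, 66, 77, 101, 104]
62 [94, 99, 165, 159, 76, 137, 155, 137, 115, 158, 161, 166, 163, 167, 166, 136, 65, 139, 169, 168, 170, 159, 94, 90, 88, 87, 70, 84]
66 [97, 98, 75, 83, 157, 155, 155, 137, 131, 157, 162, 164, 165, 16
[... 554 characters left out ...]
 140, 70, 122, 169, 170, 168, 168, 172, 168, 127, 91, 90, 89]
86 [55, 70, 80, 114, 166, 159, 157, 154, 124, 165, 164, 165, 164, 166, 168, 138, 71, 123, 171, 173, 172, 172, 172, 165, 92, 86, 88, 89]
90 [54, 67, 79, 80, 118, 164, 165, 160, 119, 142, 141, 147, 146, 144, 135, 129, 60, 121, 168, 169, 170, 169, 164, 97, 90, 89, 87, 86]
94 [73, 57, 72, 75, 78, 82, 145, 164, 165, 126, 63, 46, 52, 48, 50, 47, 60, 151, 170, 170, 165, 119, 86, 90, 89, 84, 85, 83]
98 [101, 59, 60, 74, 78, 79, 83, 80, 96, 143, 106, 105, 103, 105, 105, 110, 154, 164, 137, 99, 84, 88, 86, 88, 86, 85, 83, 79]
102 [96, 94, 56, 56, 69, 76, 79, 80, 81, 86, 83, 83, 83, 89, 83, 85, 86, 87, 85, 86, 82, 85, 79, 83, 80, 80, 79, 69]
```

Three measurements agree: stopper at (0.558, 0.033), yaw 0.898, foot 120 mm. Moving over it.

```bash
python3 -m crank '[[[1.3,-0.25,0,0,0,0,0],[1.3,-0.25,0,0,0,0,0],[1.3,-0.25,0,0,0,0,0],[1.3,-0.25,0,0,0,0,0],[1.3,-0.25,0,0,0,0,0],[1.3,-0.25,0,0,0,0,0],[1.3,-0.25,0,0,0,0,0],[1.3,-0.25,0,0,0,0,0],[1.1,-0.25,0,0,0,0,0],[0,0,0,0,0,0,0]]]'
python3 -m crank '[[[0,0,0,0,0,0,0],[0,0,1.5,0,0,0,0],[0,0,1.5,0,0,0,0],[0,0,1.5,0,0,0,0],[0,0,0,0,0,0,0],[0,0,0,0,0,0,0],[0,0,0,0,0,0,0],[0,0,0,0,0,0,0],[0,0,0,0,0,0,0],[0,0,0,0,0,0,0]]]'
python3 - <<'E'
from bench import r
import numpy as np
s=r.sense();p=s["tool_pos"];y=s["eef_rot"][2];d=np.array([.558,.033])-p[:2];c,n=np.cos(y),np.sin(y)
print("dx,dy,dz cm",100*(d@[c,n]),100*(d@[n,-c]),100*(p[2]-.195),y,s["joint_positions"].round(2))
E
```

```text
time_s: 3.53
tool_pos: [0.5584, 0.0354, 0.3215]
eef_rot: [-3.141, -0.001, 0.906]
force: [-0.0, 0.7, -0.1]
grip_width: 0.0917
gripper_force: 0.0
time_s: 4.37
tool_pos: [0.5582, 0.0328, 0.2773]
eef_rot: [3.141, -0.001, 0.903]
force: [-0.2, 0.6, -0.3]
grip_width: 0.0919
gripper_force: 0.0
dx,dy,dz cm 0.00017648511047406136 -0.02999455932862302 8.227902339910903 0.902651767254673 [ 0.33  0.33 -0.55  1.75  0.19  1.11 -0.95]
```

Spot on. I go down, settle, then close.

```bash
python3 -m crank '[[[0,0,1.4,0,0,0,0],[0,0,1.4,0,0,0,0],[0,0,1.4,0,0,0,0],[0,0,1.2,0,0,0,0],[0,0,1.2,0,0,0,0],[0,0,0.8,0,0,0,0],[0,0,0.8,0,0,0,0],[0,0,0,0,0,0,0],[0,0,0,0,0,0,0],[0,0,0,0,0,0,0]]]'
python3 -m crank '[[[0,0,0,0,0,0,1],[0,0,0,0,0,0,1],[0,0,0,0,0,0,1],[0,0,0,0,0,0,1],[0,0,0,0,0,0,1],[0,0,0,0,0,0,1],[0,0,0,0,0,0,1],[0,0,0,0,0,0,1],[0,0,0,0,0,0,1],[0,0,0,0,0,0,1]]]' 50
```

```text
time_s: 5.2
tool_pos: [0.5584, 0.033, 0.1951]
eef_rot: [3.141, -0.001, 0.903]
force: [-0.3, 0.4, 0.4]
grip_width: 0.0916
gripper_force: 0.0
time_s: 6.03
tool_pos: [0.5579, 0.0328, 0.1945]
eef_rot: [-3.142, 0.0, 0.903]
force: [0.0, 0.6, -0.0]
grip_width: 0.027
gripper_force: 0.0
```

```bash
python3 -m crank '[[[0,0,0,0,0,0,1],[0,0,0,0,0,0,1],[0,0,0,0,0,0,1],[0,0,0,0,0,0,1],[0,0,0,0,0,0,1],[0,0,0,0,0,0,1],[0,0,0,0,0,0,1],[0,0,0,0,0,0,1],[0,0,0,0,0,0,1],[0,0,0,0,0,0,1]]]' 50
```

```text
time_s: 6.87
tool_pos: [0.5578, 0.0329, 0.1945]
eef_rot: [-3.141, 0.0, 0.903]
force: [-1.7, 1.3, 1.2]
grip_width: 0.0157
gripper_force: 50.0
```

Gripped at 15.7 mm (the grip is 16 mm thick). Twisting about 55°.

```bash
python3 -m crank '[[[0,0,0,0,0,-0.05,1],[0,0,0,0,0,-0.05,1],[0,0,0,0,0,-0.05,1],[0,0,0,0,0,-0.05,1],[0,0,0,0,0,-0.05,1],[0,0,0,0,0,-0.05,1],[0,0,0,0,0,-0.05,1],[0,0,0,0,0,-0.05,1],[0,0,0,0,0,-0.05,1],[0,0,0,0,0,-0.05,1]]]'
python3 -m crank '[[[0,0,0,0,0,-0.05,1],[0,0,0,0,0,-0.05,1],[0,0,0,0,0,-0.05,1],[0,0,0,0,0,-0.05,1],[0,0,0,0,0,-0.05,1],[0,0,0,0,0,-0.05,1],[0,0,0,0,0,-0.05,1],[0,0,0,0,0,-0.05,1],[0,0,0,0,0,-0.05,1],[0,0,0,0,0,0,1]]]'
python3 - <<'E'
from bench import r
from h import *
import pickle
i=r.get_image("wrist");cv2.imwrite("pics/w2.png",i["img"][:,:,::-1])
s=r.sense();print(s["wrist_torque"],s["joint_positions"].round(2))
E
```

```text
time_s: 7.7
tool_pos: [0.5578, 0.033, 0.1946]
eef_rot: [-3.141, -0.0, 1.404]
force: [-1.8, 1.2, 1.2]
grip_width: 0.0156
gripper_force: 50.0
time_s: 8.53
tool_pos: [0.558, 0.0329, 0.1946]
eef_rot: [3.141, -0.001, 1.853]
force: [-1.0, 1.2, 0.2]
grip_width: 0.0158
gripper_force: 50.0
[ 0.22037798  0.17805872 -0.17227253] [ 0.45  0.47 -0.73  1.83  0.37  0.99 -0.16]
```

View pics/w2.png

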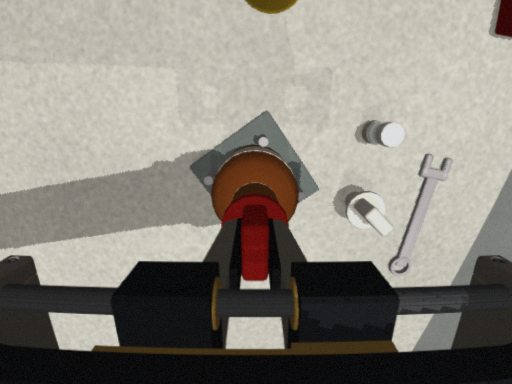

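The red grip at (256,240) still lines up with the fingers while the foot shows rotated, so it turned 54°. Lifting straight up.

```bash
python3 -m crank '[[[0,0,-0.2,0,0,0,1],[0,0,-0.3,0,0,0,1],[0,0,-0.4,0,0,0,1],[0,0,-0.5,0,0,0,1],[0,0,-0.5,0,0,0,1],[0,0,-0.5,0,0,0,1],[0,0,-0.5,0,0,0,1],[0,0,-0.5,0,0,0,1],[0,0,-0.5,0,0,0,1],[0,0,-0.5,0,0,0,1]]]'
python3 -m crank '[[[0,0,-0.5,0,0,0,1],[0,0,-0.8,0,0,0,1],[0,0,-0.8,0,0,0,1],[0,0,-0.8,0,0,0,1],[0,0,-0.8,0,0,0,1],[0,0,0,0,0,0,1],[0,0,0,0,0,0,1],[0,0,0,0,0,0,1],[0,0,0,0,0,0,1],[0,0,0,0,0,0,1]]]'
python3 - <<'E'
from bench import r
from h import *
import pickle
i=r.get_image("wrist");t=r.get_image("top");s2=r.get_image("scene");pickle.dump((i,t,s2),open("w3.pkl","wb"))
a=s2["img"][110:260,180:400,::-1];a=cv2.resize(a,None,fx=1.8,fy=1.8)
cv2.imwrite("pics/w3.png",np.hstack([i["img"][:270,:400,::-1],a[:270,:396]]))
s=r.sense();p=s["tool_pos"]
yel=lambda im:blobs(mask(im,[(22,35)],120,60))
for n,im in(("w",i),("t",t)):
  for c in yel(im):
    (u,v),rad=cv2.minEnclosingCircle(c);w=onz(im,c.reshape(-1,2),.05);print(n,u,v,rad,onz(im,[(u,v)],.05),np.ptp(w,axis=0))
print(p,s["eef_rot"],s["force"])
E
```

```text
time_s: 9.42
tool_pos: [0.558, 0.0328, 0.2392]
eef_rot: [3.141, 0.0, 1.853]
force: [-0.7, -0.3, -0.9]
grip_width: 0.0159
gripper_force: 50.0
time_s: 10.25
tool_pos: [0.5577, 0.0328, 0.2751]
eef_rot: [-3.141, -0.0, 1.853]
force: [-0.3, 1.2, -0.6]
grip_width: 0.0157
gripper_force: 50.0
w 268.5 5.6875 27.103561401367188 [[0.5157714  0.24103782 0.05      ]] [6.69112521e-02 4.75639124e-02 1.11022302e-16]
t 194.940673828125 223.5677947998047 11.804459571838379 [[0.51333045 0.25569424 0.05      ]] [0.06790216 0.06540822 0.        ]
t 154.48794555664062 223.1626434326172 17.716732025146484 [[0.51569013 0.38242451 0.05      ]] [0.09946647 0.10779411 0.        ]
[0.55780972 0.03282334 0.27527144] [-3.14105852e+00 -1.78509418e-04  1.85276493e+00] [ 0.33974109  0.07365842 -0.87185165]
```

View pics/w3.png

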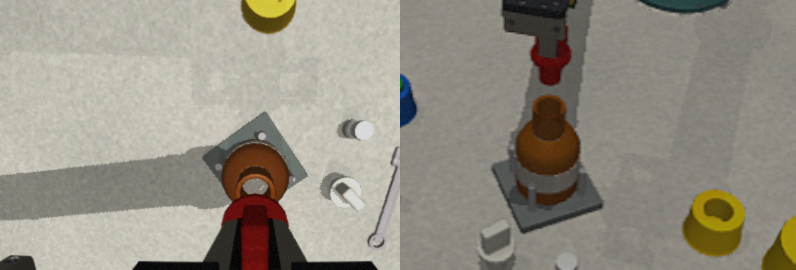

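The stopper is out: plug bottom clear above the empty mouth, at (548,75) in the scene half. Moving towards the small yellow stand, I'll measure it with the wrist camera on the way.

```bash
python3 -m crank '[[[1.2,0,0,0,0,0,1],[1.2,0,0,0,0,0,1],[1.2,0,0,0,0,0,1],[1.2,0,0,0,0,0,1],[1.2,0,0,0,0,0,1],[1.2,0,0,0,0,0,1],[1.2,0,0,0,0,0,1],[1.2,0,0,0,0,0,1],[0,0,0,0,0,0,1],[0,0,0,0,0,0,1]]]'
python3 - <<'E'
from bench import r
from h import *
import pickle
i=r.get_image("wrist");t=r.get_image("top");s2=r.get_image("scene");pickle.dump((i,t,s2),open("w4.pkl","wb"))
cv2.imwrite("pics/w4.png",i["img"][:,:,::-1])
s=r.sense();print(s["tool_pos"],s["eef_rot"])
def fit(w):
    A=np.c_[2*w,np.ones(len(w))];q=np.linalg.lstsq(A,(w**2).sum(1),rcond=None)[0];return q[:2],np.sqrt(q[2]+q[:2]@q[:2])
for n,im in(("w",i),("t",t)):
  m=mask(im,[(22,35)],120,60)
  cs,hy=cv2.findContours(m,cv2.RETR_CCOMP,cv2.CHAIN_APPROX_NONE)
  for c,h in zip(cs,hy[0]):
    if cv2.contourArea(c)>25: print(n,"hole" if h[3]>=0 else "out",cv2.minEnclosingCircle(c),fit(onz(im,c.reshape(-1,2),.05)[:,:2]))
h=cv2.cvtColor(i["img"],cv2.COLOR_RGB2HSV)
E
```

```text
time_s: 11.23
tool_pos: [0.531, 0.1259, 0.2756]
eef_rot: [3.142, 0.0, 1.854]
force: [-0.3, -0.6, -1.3]
grip_width: 0.0155
gripper_force: 50.0
[0.53153508 0.12415924 0.27539541] [-3.14128855e+00  4.32780699e-04  1.85138682e+00]
w out ((268.5, 72.5), 29.841346740722656) (array([0.51178199, 0.2569111 ]), np.float64(0.035303300854149525))
w out ((295.0, 1.0), 35.014381408691406) (array([0.52032216, 0.34541151]), np.float64(0.03021793494091714))
t out ((194.91281127929688, 224.18682861328125), 11.559935569763184) (array([0.50958652, 0.26192997]), np.float64(0.029998475696589418))
t out ((154.5677947998047, 222.97457885742188), 17.684268951416016) (array([0.51572234, 0.38533857]), np.float64(0.05008968083098405))
t hole ((149.5, 223.5), 8.631438255310059) (array([0.51518202, 0.39587316]), np.float64(0.021188971858207763))
```

View pics/w4.png

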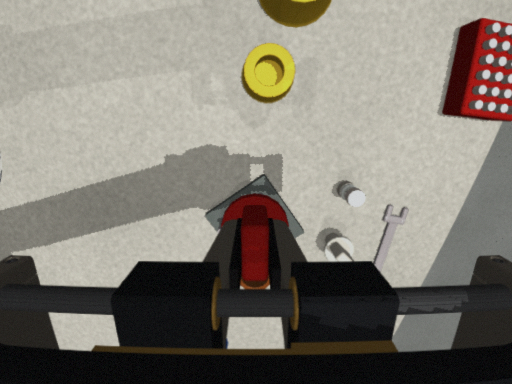

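The wrist view shows the small stand at (269,70), its bright top ring separate from its darker side. I'll fit only the ring and work out the remaining move.

```bash
python3 - <<'E'
import pickle; from h import *
i,t,_=pickle.load(open("w4.pkl","rb"))
h=cv2.cvtColor(i["img"],cv2.COLOR_RGB2HSV)
for u in(269,): print(h[36:112:2,u,2].tolist())
print(h[68,236:304:2,2].tolist())
for th in(170,185,200):
  m=mask(i,[(22,35)],120,th);m[:30]=0;m=cv2.morphologyEx(m,cv2.MORPH_OPEN,np.ones((2,2)))
  cs,hy=cv2.findContours(m,cv2.RETR_CCOMP,cv2.CHAIN_APPROX_NONE)
  for c,hh in zip(cs,hy[0]):
    if cv2.contourArea(c)>100:
      q=cv2.fitEllipse(c);w=onz(i,cv2.convexHull(c).reshape(-1,2),.05)[:,:2]
      W=cv2.minEnclosingCircle((w*1e3).astype(np.float32));print(th,"hole" if hh[3]>=0 else "out",q,onz(i,[q[0]],.05)[0],W)
E
```

```text
[188, 183, 177, 185, 205, 207, 208, 208, 207, 169, 77, 74, 138, 155, 208, 209, 209, 209, 210, 207, 209, 210, 207, 209, 209, 206, 207, 207, 208, 210, 185, 80, 78, 122, 177, 180, 180, 182]
[188, 184, 184, 146, 180, 207, 209, 209, 207, 193, 206, 207, 208, 210, 209, 207, 210, 206, 210, 178, 156, 154, 137, 81, 171, 209, 211, 208, 210, 194, 178, 176, 178, 175]
170 out ((270.0780029296875, 70.47752380371094), (49.876827239990234, 52.99275588989258), 0.06736500561237335) [0.51339843 0.26068906 0.05      ] ((513.4700927734375, 260.0434875488281), 33.53221893310547)
170 hole ((271.21539306640625, 69.20537567138672), (28.191194534301758, 29.37925910949707), 137.32962036132812) [0.51436871 0.26261598 0.05      ] ((513.590087890625, 261.27001953125), 20.724374771118164)
185 out ((270.1220397949219, 70.42665100097656), (49.44927978515625, 52.7724723815918), 1.4650288820266724) [0.51343545 0.26076563 0.05      ] ((513.4246826171875, 260.2567443847656), 33.38656997680664)
185 hole ((271.19219970703125, 69.28348541259766), (28.951616287231445, 30.107227325439453), 145.26527404785156) [0.51436781 0.26251505 0.05      ] ((513.5941162109375, 260.1725158691406), 21.105260848999023)
200 out ((270.17138671875, 70.41596984863281), (48.41624450683594, 51.63727569580078), 4.4395904541015625) [0.51349366 0.26079658 0.05      ] ((513.865966796875, 260.32275390625), 32.712738037109375)
200 hole ((271.67828369140625, 68.76710510253906), (28.190515518188477, 31.33928871154785), 136.37734985351562) [0.51479179 0.26330554 0.05      ] ((513.62060546875, 260.1915283203125), 21.5839900970459)
```

Ring centre (0.5135, 0.2603), radius 33.5 mm (34 expected). Moving over it.

```bash
python3 -m crank '[[[1.5,0.23,0,0,0,0,1],[1.5,0.23,0,0,0,0,1],[1.5,0.23,0,0,0,0,1],[1.5,0.23,0,0,0,0,1],[1.5,0.23,0,0,0,0,1],[1.5,0.23,0,0,0,0,1],[1.5,0.23,0,0,0,0,1],[1.5,0.23,0,0,0,0,1],[1.5,0.23,0,0,0,0,1],[0,0,0,0,0,0,1]]]'
python3 -m crank '[[[0,0,1.5,0,0,0,1],[0,0,1.5,0,0,0,1],[0,0,1.5,0,0,0,1],[0,0,1.5,0,0,0,1],[0,0,1.5,0,0,0,1],[0,0,1,0,0,0,1],[0,0,0,0,0,0,1],[0,0,0,0,0,0,1],[0,0,0,0,0,0,1],[0,0,0,0,0,0,1]]]'
python3 - <<'E'
from bench import r
from h import *
s=r.sense();p=s["tool_pos"];y=s["eef_rot"][2];d=np.array([.5135,.2603])-p[:2];c,n=np.cos(y),np.sin(y)
print("dx,dy cm",100*(d@[c,n]),100*(d@[n,-c]),"origin z",p[2]-.0295,y,s["joint_positions"].round(2))
i=r.get_image("scene");w=r.get_image("wrist")
a=cv2.resize(i["img"][160:280,290:450,::-1],None,fx=2.5,fy=2.5);cv2.imwrite("pics/w5.png",np.hstack([a,w["img"][:300,100:400,::-1]]))
E
```

```text
time_s: 12.22
tool_pos: [0.5129, 0.263, 0.2757]
eef_rot: [3.141, -0.002, 1.855]
force: [-0.8, -0.2, -1.0]
grip_width: 0.0159
gripper_force: 50.0
time_s: 13.05
tool_pos: [0.5142, 0.2607, 0.1916]
eef_rot: [3.14, -0.0, 1.852]
force: [0.2, -0.2, -1.1]
grip_width: 0.0155
gripper_force: 50.0
dx,dy cm -0.01802686072819604 -0.07561398774110388 origin z 0.16210187704846574 1.85244433306782 [ 0.06  0.52 -0.77  1.79  0.42  1.01 -0.6 ]
```

View pics/w5.png

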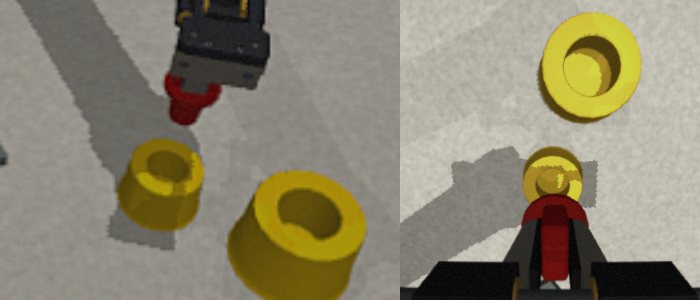

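The red plug hangs above the small stand (left half: plug (185,115), well (170,160)). The centring error is under 1 mm. Lowering into the well.

```bash
python3 -m crank '[[[0,-0.08,1.2,0,0,0,1],[0,0,1.2,0,0,0,1],[0,0,1.2,0,0,0,1],[0,0,1,0,0,0,1],[0,0,1,0,0,0,1],[0,0,1,0,0,0,1],[0,0,1,0,0,0,1],[0,0,0.8,0,0,0,1],[0,0,0.8,0,0,0,1],[0,0,0.4,0,0,0,1]]]'
python3 -m crank '[[[0,0,0.4,0,0,0,1],[0,0,0.4,0,0,0,1],[0,0,0.3,0,0,0,1],[0,0,0.1,0,0,0,1],[0,0,0,0,0,0,1],[0,0,0,0,0,0,1],[0,0,0,0,0,0,1],[0,0,0,0,0,0,1],[0,0,0,0,0,0,1],[0,0,0,0,0,0,1]]]'
```

```text
time_s: 13.98
tool_pos: [0.5124, 0.2601, 0.0933]
eef_rot: [-3.14, 0.0, 1.853]
force: [0.5, 0.8, -1.6]
grip_width: 0.0155
gripper_force: 50.0
time_s: 14.82
tool_pos: [0.5129, 0.2603, 0.0827]
eef_rot: [3.141, 0.0, 1.853]
force: [-0.2, -0.3, -0.7]
grip_width: 0.0157
gripper_force: 50.0
```

```bash
python3 -m crank '[[[0,0,0.05,0,0,0,1],[0,0,0.05,0,0,0,1],[0,0,0.05,0,0,0,1],[0,0,0.05,0,0,0,1],[0,0,0.05,0,0,0,1],[0,0,0,0,0,0,1],[0,0,0,0,0,0,1],[0,0,0,0,0,0,1],[0,0,0,0,0,0,1],[0,0,0,0,0,0,1]]]'
python3 -m crank '[[[0,0,0.05,0,0,0,1],[0,0,0,0,0,0,1],[0,0,0,0,0,0,1],[0,0,0,0,0,0,1],[0,0,0,0,0,0,1],[0,0,0,0,0,0,1],[0,0,0,0,0,0,1],[0,0,0,0,0,0,1],[0,0,0,0,0,0,1],[0,0,0,0,0,0,1]]]'
```

```text
time_s: 15.65
tool_pos: [0.5128, 0.2602, 0.0801]
eef_rot: [-3.142, 0.0, 1.853]
force: [0.1, 0.0, -0.9]
grip_width: 0.0158
gripper_force: 50.0
time_s: 16.48
tool_pos: [0.5128, 0.2603, 0.0796]
eef_rot: [-3.142, 0.0, 1.853]
force: [0.2, 0.3, -1.1]
grip_width: 0.0158
gripper_force: 50.0
```

No contact yet; 0.5 mm more at a time.

```bash
python3 -m crank '[[[0,0,0.05,0,0,0,1],[0,0,0,0,0,0,1],[0,0,0,0,0,0,1],[0,0,0,0,0,0,1],[0,0,0,0,0,0,1],[0,0,0,0,0,0,1],[0,0,0,0,0,0,1],[0,0,0,0,0,0,1],[0,0,0,0,0,0,1],[0,0,0,0,0,0,1]]]'

```

```text
time_s: 17.32
tool_pos: [0.5127, 0.2603, 0.079]
eef_rot: [-3.142, 0.0, 1.853]
force: [-1.1, 0.2, -2.3]
grip_width: 0.0156
gripper_force: 50.0
```

```bash
python3 -m crank '[[[0,0,0.05,0,0,0,1],[0,0,0,0,0,0,1],[0,0,0,0,0,0,1],[0,0,0,0,0,0,1],[0,0,0,0,0,0,1],[0,0,0,0,0,0,1],[0,0,0,0,0,0,1],[0,0,0,0,0,0,1],[0,0,0,0,0,0,1],[0,0,0,0,0,0,1]]]'
python3 - <<'E'
from bench import r
from h import *
i=r.get_image("scene");w=r.get_image("wrist")
a=cv2.resize(i["img"][190:270,310:400,::-1],None,fx=4,fy=4,interpolation=cv2.INTER_CUBIC);cv2.imwrite("pics/w6.png",np.hstack([a,w["img"][:320,100:400,::-1]]))
E
```

```text
time_s: 18.15
tool_pos: [0.5128, 0.2603, 0.0788]
eef_rot: [3.141, 0.0, 1.853]
force: [-2.4, -1.6, 5.2]
grip_width: 0.0157
gripper_force: 50.0
```

View pics/w6.png

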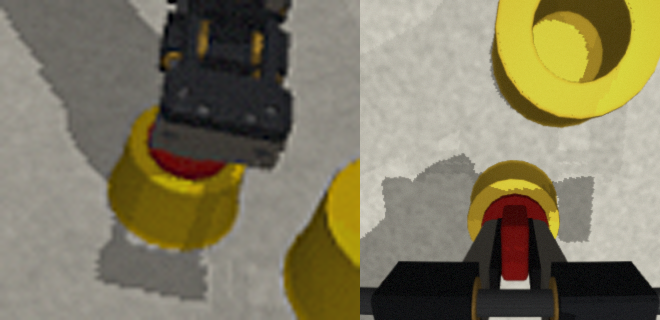

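The force is +5 N at the expected height, and the red collar sits on the ring (left (185,160)). Seated, so I release slowly and retreat.

```bash
python3 -m crank '[[[0,0,0,0,0,0,0.8],[0,0,0,0,0,0,0.75],[0,0,0,0,0,0,0.7],[0,0,0,0,0,0,0.65],[0,0,0,0,0,0,0.6],[0,0,0,0,0,0,0.55],[0,0,0,0,0,0,0.5],[0,0,0,0,0,0,0.5],[0,0,0,0,0,0,0.5],[0,0,0,0,0,0,0.5]]]' 10
```

```text
time_s: 19.08
tool_pos: [0.5128, 0.2603, 0.0786]
eef_rot: [3.142, -0.0, 1.853]
force: [0.3, 0.9, 0.1]
grip_width: 0.0458
gripper_force: 0.0
```

```bash
python3 -m crank '[[[0,0,-0.5,0,0,0,0.5],[0,0,-1,0,0,0,0.5],[0,0,-1.5,0,0,0,0.5],[0,0,-2,0,0,0,0.5],[0,0,-2,0,0,0,0.5],[0,0,-2,0,0,0,0.5],[0,0,-2,0,0,0,0.5],[0,0,-2,0,0,0,0.5],[0,0,0,0,0,0,0.5],[0,0,0,0,0,0,0.5]]]'
python3 -m crank '[[[-2,0,0,0,0,0,0.5],[-2,0,0,0,0,0,0.5],[-2,0,0,0,0,0,0.5],[-2,0,0,0,0,0,0.5],[-2,0,0,0,0,0,0.5],[0,0,0,0,0,0,0.5],[0,0,0,0,0,0,0.5],[0,0,0,0,0,0,0.5],[0,0,0,0,0,0,0.5],[0,0,0,0,0,0,0.5]]]'
python3 - <<'E'
from bench import r
from h import *
i=r.get_image("scene");w=r.get_image("wrist")
c=max([b for b in blobs(mask(w,[(0,5),(174,180)],150,50)) if b[:,0,0].mean()<380],key=cv2.contourArea)
print(onz(w,[cv2.minEnclosingCircle(c)[0]],.058),cv2.minEnclosingCircle(c))
a=cv2.resize(i["img"][140:280,150:440,::-1],None,fx=1.5,fy=1.5,interpolation=cv2.INTER_CUBIC);cv2.imwrite("pics/w7.png",np.hstack([a,w["img"][:210,150:500,::-1]]))
E
```

```text
time_s: 19.92
tool_pos: [0.5133, 0.2606, 0.2102]
eef_rot: [3.139, 0.0, 1.853]
force: [0.2, -0.3, -0.3]
grip_width: 0.0459
gripper_force: 0.0
time_s: 20.75
tool_pos: [0.54, 0.1657, 0.2085]
eef_rot: [-3.141, -0.001, 1.855]
force: [0.8, -0.1, -1.1]
grip_width: 0.0457
gripper_force: 0.0
[[0.51260519 0.26072166 0.058     ]] ((254.4063720703125, 94.06179809570312), 22.069881439208984)
```

View pics/w7.png

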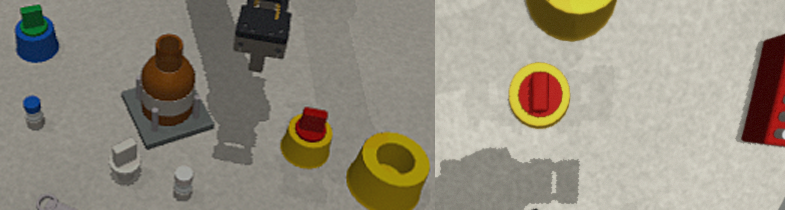

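The red stopper stands upright and centred in the small yellow stand (left (313,122), right (540,95)). The bystanders are untouched and the gripper is clear.

```bash
python3 -c "
from bench import r
print(r.finish_job())"
```

```text
the job is handed in; nothing more can be done
None
```

I twisted the red stopper free (about 54°), lifted it straight out and set it plug-down in the small yellow stand, then handed the job in at about 21 s; the last pictures show it upright and centred, but no verdict came back.

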